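# Line up culture dishes in the tilting tray

## Task

Set the dish that lies on the bench flat in the black tray, beside the other three. Then tip the tray well up by its yellow handle so that all four dishes slide into a single row against the metal fence, lower it gently back until it lies flat (do not let it drop), and close the clear keeper over the row. Leave the jar, the flask and the timer where they are.

Things in the scene. Friction and masses are not known exactly. Their poses are not given: they have to be found in the camera images.
- tray_floor (a point): Centre of the floor (upper face) of a shallow black tray hinged on a low fixed white stand. Tray frame: x across the tray towards its fence, y along the fence, z up; it tips with the tray. Inside: x -65 to 65 mm, y -130 to 130 mm. The floor is smooth (dishes slide from a slope of 11 to 17 degrees) and 20 mm above the bench when flat. Three black walls, 14 mm high, 4 mm thick.
- fence_mid (a point): Middle of the foot of the fence face, in the tray's frame at x +65, y 0, z 0 mm. The fence is the bare aluminium wall along this side of the tray, 18 mm high above the floor, 4 mm thick.
- tray_hinge (a point): Middle of the tray's hinge axis, below the fence: in the tray's frame at x +71, y 0, z -4 mm (16 mm above the bench). The axis runs along the tray's y.
- tray (a joint): Tilt of the tray, rad: 0 = flat on the stand, growing as the handle side is lifted so that the floor slopes down to the fence; stop at 0.6. Nearly free (tray 0.5 kg): let go, it falls back to flat.
- handle_mid (a point): Middle of the handle: a yellow round bar, 10 mm thick, 110 mm long along the tray's y, on the side away from the fence, on two thin arms 52 mm either side of this point. In the tray's frame at x -119, y 0, z +20 mm (40 mm above the bench when flat), 45 mm clear of the tray's wall, bench beneath. Pinched from above, the bar turns between the pads as the tray tips.
- keeper (a joint): Angle of the keeper, a clear cover strip with orange edge and tab hinged along the top of the fence, rad: 0 = closed over the row along the fence; starts open at 1.8 to 2.0, leaning back away from the tray (stop at 2.0, upright at 1.57). Light (60 g): pushed well past upright, it falls shut by itself unless a dish is in the way.
- keeper_hinge (a point): Middle of the keeper's hinge axis, along the top of the fence: in the tray's frame at x +67, y 0, z +18 mm.
- keeper_tab (a point): Middle of the outer edge of the keeper's orange tab (50 mm wide, 16 mm long, 3 mm thick), 62 mm from its hinge; about 95 mm above the bench when open, 40 mm when closed. The clear strip is 250 mm long and 47 mm wide; closed, its 10 mm front lip stands 42 mm from the fence face and reaches down to 8 mm above the floor, in front of the dishes.
- dish1_center (a point): Centre (half-way up) of a round culture dish with a red lid, 35 mm diameter, 12 mm high, about 14 to 25 g; starts loose in the tray, away from the fence; the three are at least 37 mm apart along the tray's y.
- dish2_center (a point): Centre (half-way up) of a round culture dish with a red lid, 35 mm diameter, 12 mm high, about 14 to 25 g; starts loose in the tray, away from the fence; the three are at least 37 mm apart along the tray's y.
- dish3_center (a point): Centre (half-way up) of a round culture dish with a red lid, 35 mm diameter, 12 mm high, about 14 to 25 g; starts loose in the tray, away from the fence; the three are at least 37 mm apart along the tray's y.
- dish4_center (a point): Centre (half-way up) of the fourth dish, alike; 35 mm diameter, 12 mm high. Starts flat on the bench to the left or right of the tray. In the tray there is always free room for it, at one end or the other of the other three, between the outermost of them and the tray's end wall (at least 79 mm from that dish's centre to the wall).
- jar_center (a point): Centre of a brown glass jar with white cap, 48 mm diameter, 55 mm high, on the bench across the tray from the fourth dish. Bystander.
- flask_center (a point): Centre of the body of a clear culture flask with red cap lying on the bench, 52 x 72 x 26 mm, neck and cap 30 mm more along its +y. Bystander.
- timer_center (a point): Centre of a small white bench timer, 50 x 60 x 18 mm. Bystander.
Things that resemble listed ones, but are neither listed nor needed, are in the scene too. What is shaped like the part that bears dish4_center but brown, green or purple is not meant.

How it is judged:
On the way, in this order (a step that is already met when the one before it is completed fails the run):
1. the fourth dish lies flat in the tray beside the others, let go, the tray still flat (z of dish4_center in the frame of tray_floor between 0.002 and 0.01 m and x of dish4_center in the frame of tray_floor between -0.06 and 0.06 m and y of dish4_center in the frame of tray_floor between -0.12 and 0.12 m and angle between dish4_center's own z axis and vertical below 0.12 rad and contact force between the fingers and dish4 below 0.05 N and value of joint tray below 0.03 rad), for 0.2 s.
2. the tray is tipped by at least 0.3 rad and all four dishes rest against the fence, within 5 mm (value of joint tray above 0.3 rad and x of each of dish1_center, dish2_center, dish3_center, dish4_center in the frame of tray_floor above 0.0425 m and z of dish1_center in the frame of tray_floor between 0.002 and 0.01 m and z of dish2_center in the frame of tray_floor between 0.002 and 0.01 m and z of dish3_center in the frame of tray_floor between 0.002 and 0.01 m and z of dish4_center in the frame of tray_floor between 0.002 and 0.01 m), for 0.2 s.
3. the tray is flat again with the four dishes still in their row along the fence, keeper not yet closed (value of joint tray below 0.03 rad and x of each of dish1_center, dish2_center, dish3_center, dish4_center in the frame of tray_floor above 0.0425 m and angle between each of dish1_center, dish2_center, dish3_center, dish4_center's own z axis and vertical below 0.12 rad and z of dish1_center in the frame of tray_floor between 0.002 and 0.01 m and z of dish2_center in the frame of tray_floor between 0.002 and 0.01 m and z of dish3_center in the frame of tray_floor between 0.002 and 0.01 m and z of dish4_center in the frame of tray_floor between 0.002 and 0.01 m and value of joint keeper above 0.5 rad), for 0.2 s.
4. the keeper is closed over the row (value of joint keeper below 0.06 rad and value of joint tray below 0.03 rad), for 0.2 s.
At the end, for the whole second after the job is handed in: The tray lies flat (within 0.03 rad), the keeper is closed (within 0.06 rad), and all four dishes lie flat and still on the tray floor in one row along the fence, each within 5 mm of it (all of step 4 and x of each of dish1_center, dish2_center, dish3_center, dish4_center in the frame of tray_floor above 0.0425 m and angle between each of dish1_center, dish2_center, dish3_center, dish4_center's own z axis and vertical below 0.12 rad and z of dish1_center in the frame of tray_floor between 0.002 and 0.01 m and z of dish2_center in the frame of tray_floor between 0.002 and 0.01 m and z of dish3_center in the frame of tray_floor between 0.002 and 0.01 m and z of dish4_center in the frame of tray_floor between 0.002 and 0.01 m and y of dish1_center in the frame of tray_floor between -0.118 and 0.118 m and y of dish2_center in the frame of tray_floor between -0.118 and 0.118 m and y of dish3_center in the frame of tray_floor between -0.118 and 0.118 m and y of dish4_center in the frame of tray_floor between -0.118 and 0.118 m and linear speed of each of dish1, dish2, dish3, dish4 below 0.01 m/s); the robot touches nothing.
It fails at once if the jar, flask or timer moved more than 20 mm (distance of any of jar_center, flask_center, timer_center from where it was at the start of the episode above 0.02 m).
It fails at once if the tray dropped (falling faster than 4 rad/s) (velocity of joint tray below -4 rad/s).
It also fails if it takes over 58 s, if anything falls off the work surface, if the arm or the gripper's body presses on something with over 40 N, if the wrist force passes 120 N, or if a joint passes its speed limit or range.

## Robot

A 6-joint arm with a two-finger parallel gripper is mounted at the origin on the work surface. World frame = base frame: x ahead of the robot, y to its left, z up, the work surface at z = 0. Lengths are in m, angles in rad, forces in N, time in s.
With the tool pointing down it reaches from about 0.3 to 0.95 m from the base axis. Payload 3.1 kg.
Tool frame: the origin (TCP) lies at the very end of the fingers, on their centre line; the grasp point (between the pads) lies r.grasp_offset behind it (r.grasp_offset is the distance from the TCP to the grasp point, in m); z points along the fingers, y is the direction in which the jaws open and shut (so a half turn about z gives the same grasp; the last joint's range is limited). The gripper opens to 85 mm and grips with 20 to 120 N. Pads are 22 mm wide; open, the fingers measure 114 mm over their backs; the gripper's body (76 mm by 85 mm) begins 54 mm behind the grasp point. The pads swing forward as they close: fully open they stand 13 mm farther back than shut.
Start: joints at [1.147, 0.308, 1.634, -0, 1.2, -0.07], TCP at [0.217, 0.586, 0.231] pointing down, gripper open.
Joint ranges: [-3.06, 3.06], [-0.79, 1.96], [0.05, 2.63], [-1.19, 4.34], [0.05, 2.64], [-2.94, 2.94]. Speed limits (rad/s): [2.79, 2.79, 3.14, 3.14, 3.14, 3.14].

## Interface

Orientations are given as a unit quaternion [x, y, z, w].
In Python, from workcell import r gives the robot as it stands.
- The arm moves only by the tool jog_arm, never from a script. Its arguments are lists of equal length, an entry for each row: "hand": the finger opening in cm, from 0 to 8.54; "delta_pos": the shift along the tool's x, y, z in cm, a list of three; "turn": the turn about the tool's z in degrees. In form: {"hand": [hand, ...], "delta_pos": [[tx, ty, tz], ...], "turn": [turn, ...]}. A call has 1 to 20 rows; each row shifts and turns the commanded pose from where the row before left it, along the tool's axes as they then stand; what a row does not reach is not made up. A row lasts 1/10 s, in which the tool goes at most 50 mm and 8.59 degrees, less where a joint would pass 70% of its speed; a pose out of reach is approached as far as the arm can. A call is refused whole if a number of a shift passes 5 or a number of a turn 8.59, either way. A call with a gripper value outside its range is refused whole. The fingers move at their own pace and stop on an object; the grip force is fixed at half the most. Time passes only in rows, so rows that do not move let the fingers close. It gives the time, the measured TCP pose, the force and the opening at its end, in the units of the state.
- r.read_state(): the state, without advancing time (a new reading comes with each control period).
- r.snapshot(name): name is "side" or "top"; returns a dict with "pixels" (384x512x3 uint8, red, green, blue), "mtx" (3x3 intrinsics, pixels), "k1" (the pictures are not rectified: a ray, as slopes to the right and down, at radius r is drawn at 1 + k1 r^2 times it, then the intrinsics apply), "xyz" and "rotation" of the camera in the world. Camera axes: x right, y down, z forward; pixel columns grow to the right and rows downward; lengths in m; the calibration is good to about 2 mm. A picture is of the moment at which its call begins. There is no depth.
- r.close_job(): hands the job in, once; it reports no verdict.
The state is a dict: "clock": time; "joint_pos": joint angles; "qvel": joint speeds; "effort": joint torques, N m; "ee_pos": TCP position; "orientation": TCP orientation; "ft_force": force on the tool from outside, world axes, zero at the start; "moment": the same for the moment, N m; "opening": finger opening in m.
Only numpy, scipy, OpenCV 4.12 (cv2) and the standard library are available. Lean on these libraries where they do the work, as an engineer would, in place of code of your own. Each camera call takes 0.05 s, during which the arm holds its last target. There are 200 camera calls.

## Working session

There is one attempt and no reset: what is moved stays moved. The work goes in short steps, Python scripts to look and compute and a tool call to move; the robot and the scene stay as the last step left them, time stands still between calls to the robot, and variables do not carry over. Pictures are saved under pics/ and viewed, about 8 in all and at most 12, crops included, and the job is handed in when it is done.

Besides the shell and the picture viewer there is one more tool, called after ">>>" as name([rows], argument=value, ...), one row to a line, values as JSON. jog_arm: Moves the arm, as the interface text tells. Its arguments: {"type":"object","properties":{"hand":{"type":"array"},"delta_pos":{"type":"array"},"turn":{"type":"array"}},"required":["hand","delta_pos","turn"]}

```bash
mkdir -p pics; ls; cat > h.py <<'E'
import numpy as np, cv2
from workcell import r
def snap(n,f):
    s=r.snapshot(n); cv2.imwrite('pics/'+f,s['pixels'][:,:,::-1]); 
    np.savez('pics/'+f+'.npz',**{k:np.array(v) for k,v in s.items()}); return s
def load(f): return dict(np.load('pics/'+f+'.npz'))
def Rm(s):
    R=np.array(s['rotation'],float)
    if R.shape!=(3,3):
        from scipy.spatial.transform import Rotation as Q
        R=Q.from_quat(R).as_matrix()
    return R
def ray(s,u,v):
    K=s['mtx']; k=float(s['k1'])
    d=np.array([(u-K[0,2])/K[0,0],(v-K[1,2])/K[1,1]]); p=d.copy()
    for _ in range(30): p=d/(1+k*(p@p))
    return Rm(s)@np.array([p[0],p[1],1.])
def onz(s,u,v,z):
    d=ray(s,u,v); c=np.array(s['xyz']); return c+d*(z-c[2])/d[2]
def proj(s,P):
    q=Rm(s).T@(np.array(P)-s['xyz']); p=q[:2]/q[2]; p=p*(1+float(s['k1'])*(p@p))
    return s['mtx'][:2,:2]@p+s['mtx'][:2,2]
E
python3 - <<'E'
from h import *
for n in ('top','side'):
    s=snap(n,n+'0.png'); print(n,s['mtx'],s['k1'],s['xyz'],s['rotation'])
a=[cv2.imread(f'pics/{n}0.png') for n in('top','side')]
print(r.read_state(),r.grasp_offset)
E
```

```text
pics
top [[418.65664748   0.         258.12895929]
 [  0.         418.65664748 191.80587329]
 [  0.           0.           1.        ]] -0.07981889740409888 [0.34736325 0.00418866 1.28860662] [ 0.71145724 -0.69848452  0.05546674 -0.05358553]
side [[352.26225024   0.         255.6658519 ]
 [  0.         352.26225024 188.37739582]
 [  0.           0.           1.        ]] -0.0513967330899483 [ 0.31053411 -0.62868857  0.63574453] [ 0.89636558 -0.14823627  0.06311244 -0.41300312]
{'clock': 0.1, 'joint_pos': array([ 1.14727306e+00,  3.08908496e-01,  1.63507674e+00, -1.30158999e-05,
        1.19971139e+00, -6.96615813e-02]), 'qvel': array([ 0.00064189, -0.00246207, -0.00448624, -0.00091689, -0.00010342,
        0.00033939]), 'effort': array([-1.16983963e-03, -4.16414237e+01, -2.77643323e+01, -1.26521363e-04,
        4.13428555e-03,  8.79175730e-06]), 'ee_pos': array([0.21627151, 0.58558152, 0.23015947]), 'orientation': array([ 1.76006736e-01,  9.84388400e-01, -1.02164109e-03, -2.50911097e-04]), 'ft_force': array([ 0.68549936, -0.08865774, -0.52965394]), 'moment': array([-0.02149654, -0.06078886, -0.01426813]), 'opening': 0.08572612216988215} 0.0187
```

View pics/top0.png

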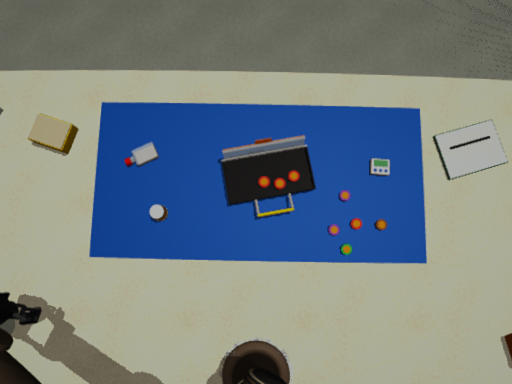

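View pics/side0.png

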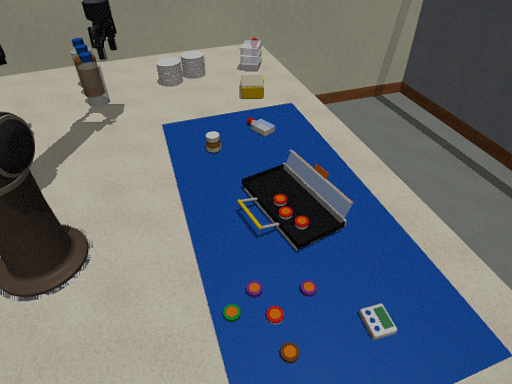

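Top view: tray around (267,176), with the fence far from the robot and the handle at (274,212). Three dishes sit at (264,182), (280,184) and (293,176). The loose red dish is at (356,224) and is red in the side view at (275,314). Brown, green and purple decoys surround it.

```bash
python3 - <<'E'
from h import *
s=load('top0.png'); im=s['pixels'].astype(np.uint8)
c=im[125:255,215:390]; cv2.imwrite('pics/crop0.png',cv2.resize(c,None,fx=4.5,fy=4.5,interpolation=cv2.INTER_CUBIC)[:,:,::-1])
hsv=cv2.cvtColor(im,cv2.COLOR_RGB2HSV)
def comp(m,z,name,f=s,amin=8):
    n,l,st,ce=cv2.connectedComponentsWithStats(m.astype(np.uint8))
    for i in range(1,n):
        if st[i,4]>=amin: print(name,st[i],ce[i].round(1),onz(f,*ce[i],z).round(4))
H,S,V=[hsv[...,i].astype(int) for i in range(3)]
roi=np.zeros(H.shape,bool); roi[125:262,100:400]=1
notblue=roi&~((H>100)&(H<130)&(S>150))
t=notblue.copy(); t[:,:325]=0; comp(t,.012,'bench')
comp(roi&(H>=22)&(H<38)&(S>120),.04,'yellow')
comp(roi&(H<22)&(S>150)&(V>120),.03,'reds')
s2=load('side0.png');im2=s2['pixels'].astype(np.uint8);h2=cv2.cvtColor(im2,cv2.COLOR_RGB2HSV).astype(int)
H,S,V=[h2[...,i] for i in range(3)]
roi=np.zeros(H.shape,bool); roi[150:370,200:360]=1
comp(roi&((H<22)|(H>170))&(S>150)&(V>110),.032,'side reds z=.032',s2)
comp(roi&(H>=22)&(H<38)&(S>120),.04,'side yellow',s2)
print(onz(s2,275,314,.012))
E
```

```text
bench [370 158  20  18 332] [379.5 166.4] [ 0.6338 -0.3772  0.012 ]
bench [339 190  12  11 107] [344.6 195. ] [ 0.5411 -0.2651  0.012 ]
bench [350 218  13  12 124] [355.9 223.4] [ 0.4537 -0.2991  0.012 ]
bench [375 219  13  11 112] [380.9 224.1] [ 0.4526 -0.3769  0.012 ]
bench [328 224  12  12 111] [333.7 229.4] [ 0.4341 -0.2304  0.012 ]
bench [340 243  13  12 113] [346.  248.8] [ 0.3758 -0.2677  0.012 ]
yellow [258 208  36   9 110] [275.6 211.7] [ 0.4822 -0.0507  0.04  ]
reds [256 139   9   3  10] [259.8 140.2] [7.055e-01 4.000e-04 3.000e-02]
reds [126 158   6   6  25] [128.2 160.9] [0.6326 0.4072 0.03  ]
reds [288 171  12  10  93] [293.5 175.5] [ 0.596  -0.1047  0.03  ]
reds [259 176  11  11  97] [263.8 181.1] [ 0.5765 -0.0142  0.03  ]
reds [274 178  12  11  97] [279.6 183. ] [ 0.5717 -0.0623  0.03  ]
reds [342 192   6   6  30] [344.7 194.8] [ 0.5389 -0.2616  0.03  ]
reds [351 219  10  10  80] [355.8 223.4] [ 0.452  -0.2945  0.03  ]
reds [377 220   9  10  64] [381.2 224.2] [ 0.4508 -0.3722  0.03  ]
reds [331 227   6   6  30] [333.6 229.4] [ 0.433  -0.2269  0.03  ]
reds [344 246   6
[... 169 characters left out ...]
.8 198.2] [ 0.575  -0.0158  0.032 ]
side reds z=.032 [279 207  14  10 108] [285.3 211.1] [ 0.5705 -0.0642  0.032 ]
side reds z=.032 [295 216  14  11 118] [301.6 220.7] [ 0.5948 -0.1069  0.032 ]
side reds z=.032 [249 283  10   9  71] [253.8 287.1] [ 0.4295 -0.2442  0.032 ]
side reds z=.032 [304 282  10   9  72] [308.4 286.2] [ 0.5332 -0.2778  0.032 ]
side reds z=.032 [226 306  11  11  87] [231.1 311.2] [ 0.3726 -0.2808  0.032 ]
side reds z=.032 [267 306  17  17 223] [274.9 313.7] [ 0.4486 -0.3121  0.032 ]
side reds z=.032 [284 345  13  13 133] [289.7 351. ] [ 0.4476 -0.3867  0.032 ]
side yellow [238 200  24  29 116] [249.6 213.9] [ 0.4826 -0.0527  0.04  ]
[ 0.45316347 -0.30239751  0.012     ]
```

View pics/crop0.png

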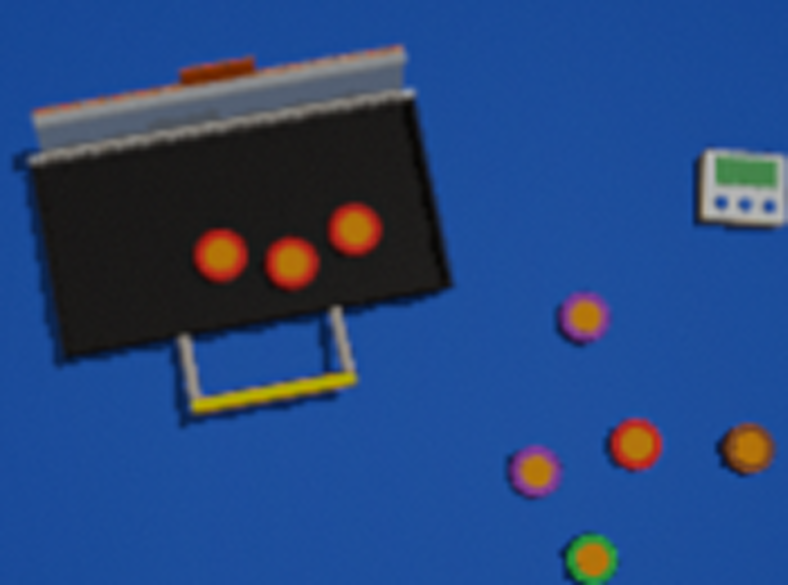

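```bash
cat >> h.py <<'E'
def T(p,l): # p=(x,y,th), local tray coords m -> world
    c,s_=np.cos(p[2]),np.sin(p[2]); return np.array([p[0]+c*l[0]-s_*l[1],p[1]+s_*l[0]+c*l[1],.02+l[2]])
def Ti(p,w):
    c,s_=np.cos(p[2]),np.sin(p[2]); d=np.array(w[:2])-p[:2]; return np.array([c*d[0]+s_*d[1],-s_*d[0]+c*d[1]])
E
python3 - <<'E'
from h import *
from scipy.optimize import least_squares
s=load('top0.png');s2=load('side0.png')
L=[(-.119,.055,.02),(-.119,-.055,.02),(-.069,.134,.014),(-.069,-.134,.014),(.067,.134,.018),(.067,-.134,.018)]
P=np.array([(192,405),(356,378),(62,358),(452,287),(32,158),(413,95)])/4.5+[215-.4,125-.4]
f=lambda p:np.concatenate([proj(s,T(p,l))-q for l,q in zip(L,P)]+[proj(s2,T(p,(-.119,0,.02)))-[249.6,213.9]])
o=least_squares(f,[.6,-.03,.16]);p=o.x
print(p,np.degrees(p[2]),o.fun.round(1))
np.save('tray.npy',p)
for a,b in(((.5765,-.0142),(.575,-.0158)),((.5717,-.0623),(.5705,-.0642)),((.596,-.1047),(.5948,-.1069))): print(Ti(p,(np.array(a)+b)/2))
print('handle',T(p,(-.119,0,.02)))
d=np.array([.4535,-.3005])-[.2163,.5856]
R=lambda a:np.array([np.cos(np.radians(a)),np.sin(np.radians(a))])
th=np.degrees(p[2]); print('dish4 move in aligned tool axes',d@R(th+90),d@R(th),'initial axes',d@R(159.7),d@R(69.7))
E
```

```text
[ 0.59864468 -0.02706008  0.19623957] 11.243699076332332 [ 0.1  0.5 -0.3 -0.   0.3 -0.5  0.5 -0.2 -0.5  0.3  0.6 -0.6 -0.5 -0.6]
[-0.02010376  0.01629267]
[-0.03407241 -0.03012459]
[-0.01853531 -0.07659599]
handle [ 0.48192868 -0.05026299  0.04      ]
dish4 move in aligned tool axes -0.9153426824935226 0.05987339647591808 initial axes -0.5298869361490044 -0.7487702484064261
```

>>> jog_arm([
  [0,0,1],
  [0,0,1],
  [0,0,1],
  [0,0,1],
  [0,0,1],
  [0,0,1],
  [0,0,1],
  [0,0,1],
  [0,0,1],
  [0,0,0],
], hand=[8,8,8,8,8,8,8,8,8,8], turn=[6.5,6.5,6.5,6.5,6.5,6.5,6.5,6.5,6.5,0])

```text
clock: 1.1
ee_pos: [0.2158, 0.5845, 0.1389]
orientation: [0.634, 0.773, -0.002, 0.001]
ft_force: [-0.2, 0.2, -0.3]
opening: 0.08
```

>>> jog_arm([
  [-4.5,0.3,0],
  [-4.5,0.3,0],
  [-4.5,0.3,0],
  [-4.5,0.3,0],
  [-4.5,0.3,0],
  [-4.5,0.3,0],
  [-4.5,0.3,0],
  [-4.5,0.3,0],
  [-4.5,0.3,0],
  [-4.5,0.3,0],
  [-4.5,0.3,0],
  [-4.5,0.3,0],
  [-4.5,0.3,0],
  [-4.5,0.3,0],
  [-4.5,0.3,0],
  [-4.5,0.3,0],
  [-4.5,0.3,0],
  [-4.5,0.3,0],
  [-4.5,0.3,0],
  [-4.5,0.3,0],
], hand=[8,8,8,8,8,8,8,8,8,8,8,8,8,8,8,8,8,8,8,8], turn=[0,0,0,0,0,0,0,0,0,0,0,0,0,0,0,0,0,0,0,0])

```text
clock: 3.1
ee_pos: [0.451, -0.2869, 0.1417]
orientation: [0.634, 0.774, 0.0, 0.0]
ft_force: [-0.1, 1.4, 1.0]
opening: 0.0797
```

>>> jog_arm([
  [0,0,1],
  [0,0,1],
  [0,0,0],
], hand=[7,6,6], turn=[0,0,0])

```text
clock: 3.4
ee_pos: [0.4485, -0.2825, 0.119]
orientation: [0.634, 0.773, 0.0, -0.003]
ft_force: [-0.7, 0.1, -0.6]
opening: 0.0601
```

```bash
cat >> h.py <<'E'
def st(goal=None):
    from scipy.spatial.transform import Rotation as Q
    x=r.read_state(); R=Q.from_quat(x['orientation']).as_matrix()
    print('t',round(x['clock'],2),'pos',x['ee_pos'].round(4),'yaw y',np.degrees(np.arctan2(R[1,1],R[0,1])).round(2),'z',R[:,2].round(3),'F',x['ft_force'].round(2),'open',round(x['opening'],4))
    if goal is not None: print('delta tool cm',(R.T@(np.array(goal)-x['ee_pos'])*100).round(2))
E
python3 -c "
from h import *
st([.4535,-.3005,.001])"
```

```text
t 3.4 pos [ 0.4485 -0.2825  0.119 ] yaw y 11.31 z [-0.005  0.004 -1.   ] F [-0.73  0.07 -0.56] open 0.0601
delta tool cm [-1.92  0.19 11.79]
```

>>> jog_arm([
  [-1,0.1,2],
  [-0.9,0.1,2],
  [0,0,2],
  [0,0,1.5],
  [0,0,1],
  [0,0,0],
  [0,0,0],
], hand=[6,6,6,6,6,6,6], turn=[0,0,0,0,0,0,0])

```text
clock: 4.1
ee_pos: [0.4566, -0.3027, 0.0366]
orientation: [0.634, 0.773, -0.0, 0.0]
ft_force: [0.4, 0.8, -0.0]
opening: 0.0597
```

```bash
python3 -c "
from h import *
st([.4535,-.3005,.001])
s=snap('side','side1.png');print(proj(s,[.4535,-.3005,.012]))
a=s['pixels'][230:370,200:380];cv2.imwrite('pics/c1.png',cv2.resize(a[:,:,::-1],None,fx=4,fy=4))"
```

```text
t 4.1 pos [ 0.4566 -0.3027  0.0366] yaw y 11.28 z [ 0. -0. -1.] F [ 0.36  0.85 -0.01] open 0.0597
delta tool cm [ 0.28 -0.26  3.56]
[274.81356142 313.10277625]
```

View pics/c1.png

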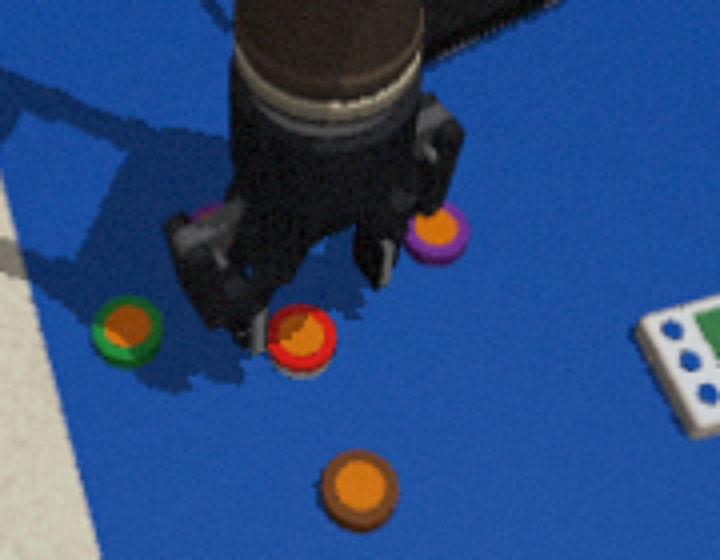

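The side crop shows the fingers straddling the red dish at full-picture (275,314), clear of the decoys. I'll go down and grip.

>>> jog_arm([
  [0.2,-0.2,1],
  [0,0,1],
  [0,0,0.8],
  [0,0,0.5],
  [0,0,0.2],
  [0,0,0],
  [0,0,0],
  [0,0,0],
  [0,0,0],
  [0,0,0],
  [0,0,0],
], hand=[6,6,6,6,6,6,3,3,3,3,3], turn=[0,0,0,0,0,0,0,0,0,0,0])

```text
clock: 5.25
ee_pos: [0.4547, -0.302, 0.002]
orientation: [0.635, 0.773, 0.0, 0.001]
ft_force: [-1.1, 1.0, 4.7]
opening: 0.0323
```

```bash
python3 -c "
from h import *
st([.4535,-.3005,.001])"
```

```text
t 5.25 pos [ 0.4547 -0.302   0.002 ] yaw y 11.23 z [ 0.001 -0.001 -1.   ] F [-1.06  1.03  4.71] open 0.0323
delta tool cm [ 0.17 -0.08  0.1 ]
```

>>> jog_arm([
  [0,0,0],
  [0,0,-1],
  [0,0,-2],
  [0,0,-2],
  [0,0,-3],
  [0,0,0],
], hand=[3,3,3,3,3,3], turn=[0,0,0,0,0,0])

```text
clock: 5.85
ee_pos: [0.4566, -0.3035, 0.0854]
orientation: [0.635, 0.773, 0.0, 0.004]
ft_force: [-0.1, 0.1, -0.1]
opening: 0.0319
```

```bash
python3 -c "
from h import *
p=np.load('tray.npy');g=T(p,(-.01,.075,0));print(g)
st([g[0],g[1],.08])
s=snap('side','side2.png')
a=s['pixels'][180:350,200:380];cv2.imwrite('pics/c2.png',cv2.resize(a[:,:,::-1],None,fx=3.5,fy=3.5))"
```

```text
[0.57421293 0.0445506  0.02      ]
t 5.85 pos [ 0.4566 -0.3035  0.0854] yaw y 11.23 z [ 0.006 -0.005 -1.   ] F [-0.07  0.1  -0.09] open 0.0319
delta tool cm [31.85 18.31  0.44]
```

View pics/c2.png

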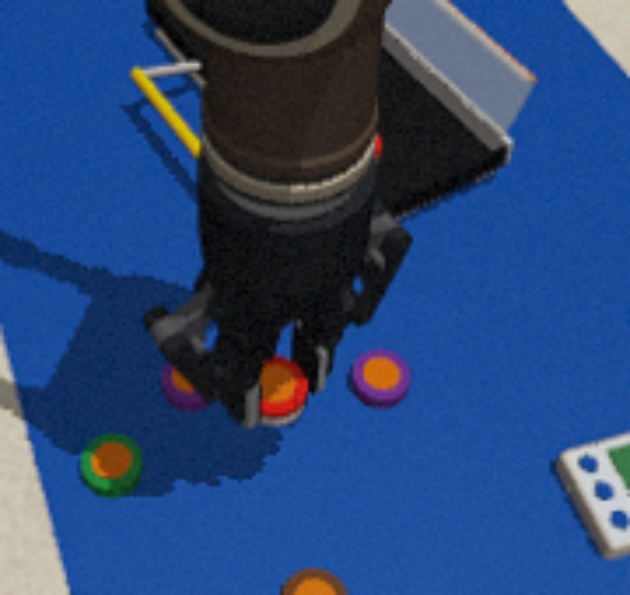

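The red dish is held between the pads at crop (278,388), looking level. I'll carry it over the free end of the tray.

>>> jog_arm([
  [2,1,0],
  [3,1.8,0],
  [4,2.2,0],
  [4,2.2,0],
  [4,2.2,0],
  [4,2.2,0],
  [4,2.2,0],
  [3,2.2,0],
  [2,1.8,0.5],
  [1.6,1.4,0.5],
  [0,0,0],
  [0,0,0],
], hand=[3,3,3,3,3,3,3,3,3,3,3,3], turn=[0,0,0,0,0,0,0,0,0,0,0,0])

```text
clock: 7.1
ee_pos: [0.5792, 0.0459, 0.0698]
orientation: [0.634, 0.773, -0.001, -0.001]
ft_force: [0.4, -0.1, -0.6]
opening: 0.0321
```

```bash
python3 -c "
from h import *
p=np.load('tray.npy');g=T(p,(-.01,.075,0))
st([g[0],g[1],.0215])"
```

```text
t 7.1 pos [0.5792 0.0459 0.0698] yaw y 11.3 z [-0.003 -0.    -1.   ] F [ 0.38 -0.13 -0.58] open 0.0321
delta tool cm [-0.04 -0.5   4.83]
```

>>> jog_arm([
  [0,-0.3,1],
  [0,0,1.5],
  [0,0,1],
  [0,0,0.5],
  [0,0,0.4],
  [0,0,0.2],
  [0,0,0],
], hand=[3,3,3,3,3,3,3], turn=[0,0,0,0,0,0,0])

```text
clock: 7.8
ee_pos: [0.5779, 0.0453, 0.0251]
orientation: [0.635, 0.773, -0.0, -0.0]
ft_force: [0.4, -0.3, 0.4]
opening: 0.0323
```

```bash
python3 -c "
from h import *
st([.574,.0446,.0215])"
```

```text
t 7.8 pos [0.5779 0.0453 0.0251] yaw y 11.23 z [-0. -0. -1.] F [ 0.39 -0.25  0.42] open 0.0323
delta tool cm [ 0.01 -0.4   0.36]
```

>>> jog_arm([
  [0,0,0.1],
  [0,0,0.2],
  [0,0,0],
  [0,0,0],
  [0,0,0],
  [0,0,0],
  [0,0,-1],
  [0,0,-2],
  [0,0,-2],
  [0,0,-2],
  [0,0,-2],
  [0,0,0],
], hand=[3,3,3,4.6,4.6,4.6,4.6,4.6,4.6,4.6,4.6,4.6], turn=[0,0,0,0,0,0,0,0,0,0,0,0])

```text
clock: 9.0
ee_pos: [0.581, 0.0453, 0.1163]
orientation: [0.635, 0.773, 0.003, 0.003]
ft_force: [0.7, 0.4, 1.1]
opening: 0.0461
```

```bash
python3 -c "
from h import *
p=np.load('tray.npy');g=T(p,(-.119,0,.02));st([g[0],g[1],.1])"
```

```text
t 9.0 pos [0.581  0.0453 0.1163] yaw y 11.23 z [ 0.008  0.    -1.   ] F [0.66 0.44 1.13] open 0.0461
delta tool cm [ -7.45 -11.59   1.56]
```

>>> jog_arm([
  [-1.5,-2.3,0],
  [-2,-3,0],
  [-2,-3,0],
  [-1.5,-2,0],
  [-0.5,-0.9,0],
  [0,0,0],
  [0,0,0],
], hand=[4,4,4,4,4,4,4], turn=[0,0,0,0,0,0,0])

```text
clock: 9.7
ee_pos: [0.4834, -0.0498, 0.1124]
orientation: [0.635, 0.773, 0.0, 0.0]
ft_force: [0.2, 0.8, -0.1]
opening: 0.04
```

```bash
python3 -c "
from h import *
p=np.load('tray.npy');g=T(p,(-.119,0,.02));st([g[0],g[1],.04])
s=snap('top','top3.png');s2=snap('side','side3.png')
a=cv2.resize(s['pixels'][120:230,210:330],None,fx=4,fy=4);b=cv2.resize(s2['pixels'][140:250,230:360],None,fx=3,fy=4)
cv2.imwrite('pics/c3.png',np.hstack([a[:,:360],b])[:,:,::-1])"
```

```text
t 9.7 pos [ 0.4834 -0.0498  0.1124] yaw y 11.21 z [ 0.001  0.    -1.   ] F [ 0.24  0.84 -0.07] open 0.04
delta tool cm [-0.02 -0.17  7.24]
```

View pics/c3.png

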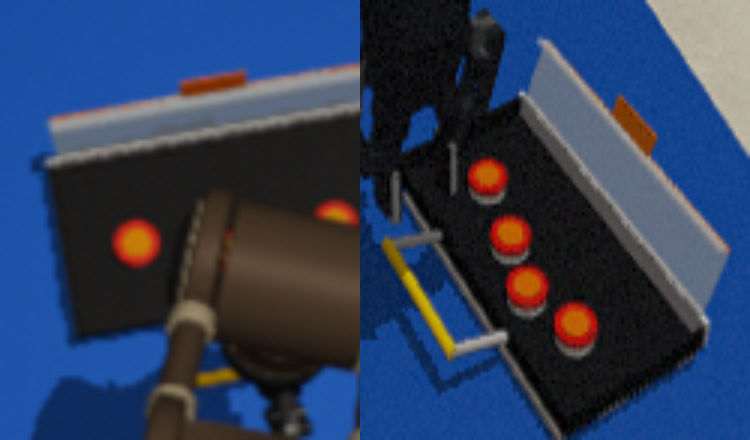

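All four dishes lie flat in the tray, with the new one at side-crop (488,175) at the free end, well spaced. The fingers are above the bar, so I'll pinch the handle.

>>> jog_arm([
  [0,-0.1,2],
  [0,0,2],
  [0,0,2],
  [0,0,1.5],
  [0,0,1],
  [0,0,0.5],
  [0,0,0],
  [0,0,0],
  [0,0,0],
  [0,0,0],
  [0,0,0],
  [0,0,0],
  [0,0,0],
], hand=[4,4,4,4,4,4,4,2,0.5,0.5,0.5,0.5,0.5], turn=[0,0,0,0,0,0,0,0,0,0,0,0,0])

```text
clock: 11.1
ee_pos: [0.4816, -0.0505, 0.0231]
orientation: [0.634, 0.773, -0.0, 0.0]
ft_force: [-2.2, -0.1, 5.2]
opening: 0.0077
```

```bash
python3 -c "
from h import *
st()
a=np.arctan2(24,190)+np.concatenate([[0,.01],np.linspace(.035,.46,18)]);R=19.15
y=-R*np.cos(a);z=R*np.sin(a);print(np.c_[np.diff(y),-np.diff(z)].round(2).tolist())"
```

```text
t 11.1 pos [ 0.4816 -0.0505  0.0231] yaw y 11.25 z [-0. -0. -1.] F [-2.17 -0.09  5.23] open 0.0077
[[0.02, -0.19], [0.07, -0.47], [0.08, -0.47], [0.09, -0.47], [0.11, -0.47], [0.12, -0.46], [0.13, -0.46], [0.14, -0.46], [0.15, -0.45], [0.16, -0.45], [0.17, -0.45], [0.19, -0.44], [0.2, -0.44], [0.21, -0.43], [0.22, -0.43], [0.23, -0.42], [0.24, -0.41], [0.25, -0.41], [0.26, -0.4]]
```

>>> jog_arm([
  [0,0.02,-0.2],
  [0,0.07,-0.47],
  [0,0.08,-0.47],
  [0,0.09,-0.47],
  [0,0.11,-0.47],
  [0,0.12,-0.46],
  [0,0.13,-0.46],
  [0,0.14,-0.46],
  [0,0.15,-0.45],
  [0,0.16,-0.45],
], hand=[0.5,0.5,0.5,0.5,0.5,0.5,0.5,0.5,0.5,0.5], turn=[0,0,0,0,0,0,0,0,0,0])

```text
clock: 12.1
ee_pos: [0.4916, -0.0484, 0.0661]
orientation: [0.634, 0.773, -0.001, -0.0]
ft_force: [-0.5, -4.9, -4.3]
opening: 0.0079
```

```bash
python3 -c "
from h import *
st()"
```

```text
t 12.1 pos [ 0.4916 -0.0484  0.0661] yaw y 11.25 z [-0.001 -0.    -1.   ] F [-0.5  -4.95 -4.33] open 0.0079
```

Forces are low and the bar is held, so I'll keep tipping.

>>> jog_arm([
  [0,0.17,-0.45],
  [0,0.19,-0.44],
  [0,0.2,-0.44],
  [0,0.21,-0.43],
  [0,0.22,-0.43],
  [0,0.23,-0.42],
  [0,0.24,-0.41],
  [0,0.25,-0.41],
  [0,0.26,-0.4],
  [0,0,0],
  [0,0,0],
  [0,0,0],
  [0,0,0],
], hand=[0.5,0.5,0.5,0.5,0.5,0.5,0.5,0.5,0.5,0.5,0.5,0.5,0.5], turn=[0,0,0,0,0,0,0,0,0,0,0,0,0])

```text
clock: 13.4
ee_pos: [0.5096, -0.0448, 0.1042]
orientation: [0.634, 0.773, -0.002, -0.001]
ft_force: [-4.8, -5.6, 1.0]
opening: 0.0079
```

```bash
python3 -c "
from h import *
st()
s=snap('top','top4.png');s2=snap('side','side4.png')
a=cv2.resize(s['pixels'][120:230,210:330],None,fx=4,fy=4);b=cv2.resize(s2['pixels'][130:250,230:360],None,fx=3,fy=440/120)
cv2.imwrite('pics/c4.png',np.hstack([a[:,:400],b])[:,:,::-1])"
```

```text
t 13.4 pos [ 0.5096 -0.0448  0.1042] yaw y 11.27 z [-0.004 -0.001 -1.   ] F [-4.84 -5.63  1.  ] open 0.0079
```

View pics/c4.png

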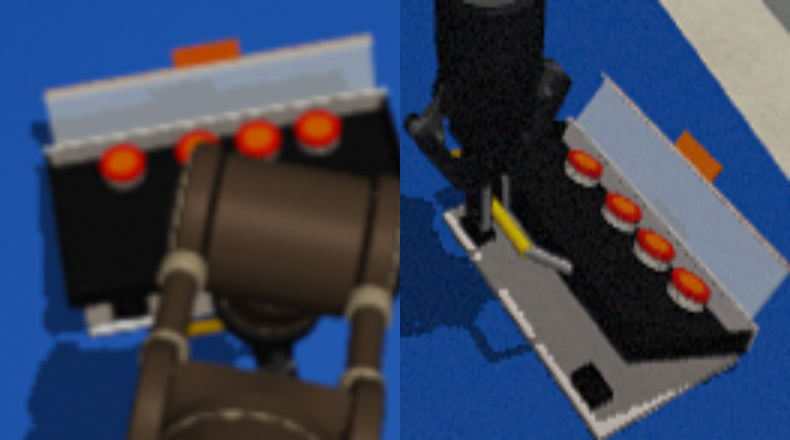

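All four dishes lie in a row against the fence: side-crop (584,165), (622,208), (655,245) and (688,285). I'll lower the tray the same way back.

>>> jog_arm([
  [0,-0.13,0.2],
  [0,-0.13,0.2],
  [0,-0.25,0.41],
  [0,-0.24,0.41],
  [0,-0.23,0.42],
  [0,-0.22,0.43],
  [0,-0.21,0.43],
  [0,-0.2,0.44],
  [0,-0.19,0.44],
  [0,-0.17,0.45],
  [0,-0.16,0.45],
  [0,-0.15,0.45],
  [0,-0.14,0.46],
  [0,-0.13,0.46],
  [0,-0.12,0.46],
  [0,-0.11,0.47],
  [0,-0.09,0.47],
  [0,0,0],
], hand=[0.5,0.5,0.5,0.5,0.5,0.5,0.5,0.5,0.5,0.5,0.5,0.5,0.5,0.5,0.5,0.5,0.5,0.5], turn=[0,0,0,0,0,0,0,0,0,0,0,0,0,0,0,0,0,0])

```text
clock: 15.3
ee_pos: [0.4832, -0.0502, 0.0337]
orientation: [0.635, 0.773, -0.0, 0.0]
ft_force: [-1.8, -4.9, -1.5]
opening: 0.0078
```

>>> jog_arm([
  [0,-0.04,0.23],
  [0,-0.04,0.23],
  [0,-0.03,0.2],
  [0,-0.03,0.2],
  [0,-0.02,0.15],
  [0,0,0.1],
  [0,0,0],
  [0,0,0],
], hand=[0.5,0.5,0.5,0.5,0.5,0.5,0.5,0.5], turn=[0,0,0,0,0,0,0,0])

```text
clock: 16.1
ee_pos: [0.4817, -0.0505, 0.0235]
orientation: [0.635, 0.773, -0.0, -0.0]
ft_force: [-4.8, -4.2, 3.3]
opening: 0.0074
```

```bash
python3 -c "
from h import *
st([.4816,-.0505,.0231])"
```

```text
t 16.1 pos [ 0.4817 -0.0505  0.0235] yaw y 11.23 z [-0. -0. -1.] F [-4.76 -4.2   3.3 ] open 0.0074
delta tool cm [-0.   -0.01  0.04]
```

>>> jog_arm([
  [0,0,0],
  [0,0,0],
  [0,0,0],
  [0,0,-1],
  [0,0,-2],
  [0,0,-3],
  [0,0,-3],
  [0,0,-3],
  [0,0,-2],
  [0,0,-1],
  [0,0,0],
  [0,0,0],
  [0,0,0],
], hand=[1.5,3,3,3,3,3,3,2,0.5,0,0,0,0], turn=[0,0,0,0,0,0,0,0,0,0,0,0,0])

```text
clock: 17.4
ee_pos: [0.4805, -0.05, 0.1711]
orientation: [0.635, 0.773, -0.001, -0.001]
ft_force: [1.2, 0.1, 0.0]
opening: -0.0
```

```bash
python3 -c "
from h import *
p=np.load('tray.npy');g=T(p,(.14,0,.06));st(g)
s=snap('top','top5.png');s2=snap('side','side5.png')
a=cv2.resize(s['pixels'][120:230,210:330],None,fx=4,fy=4);b=cv2.resize(s2['pixels'][130:250,230:360],None,fx=3,fy=440/120)
cv2.imwrite('pics/c5.png',np.hstack([a[:,:400],b])[:,:,::-1])"
```

```text
t 17.4 pos [ 0.4805 -0.05    0.1711] yaw y 11.23 z [-0.003  0.001 -1.   ] F [1.21 0.11 0.04] open -0.0
delta tool cm [-0.06 26.06  9.03]
```

View pics/c5.png

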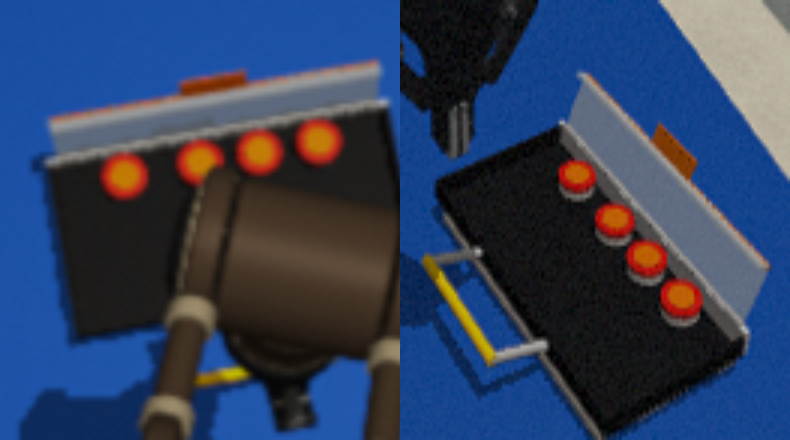

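The tray is flat and the row looks intact. I'll check numerically how far each dish is from the fence.

```bash
cat >> h.py <<'E'
def row(f,z=.032):
    s=load(f); p=np.load('tray.npy'); h=cv2.cvtColor(s['pixels'].astype(np.uint8),cv2.COLOR_RGB2HSV).astype(int)
    m=((h[...,0]<22)|(h[...,0]>172))&(h[...,1]>150)&(h[...,2]>110)
    n,l,st_,ce=cv2.connectedComponentsWithStats(m.astype(np.uint8))
    for i in range(1,n):
        q=Ti(p,onz(s,*ce[i],z))
        if abs(q[0])<.1 and abs(q[1])<.14: print(f,st_[i,4],q.round(4))
E
python3 -c "
from h import *
row('top3.png');row('side3.png');row('top5.png');row('side5.png')"
```

```text
top3.png 44 [-0.0098 -0.0788]
top3.png 107 [-0.0056  0.077 ]
side3.png 84 [-0.0072  0.0745]
side3.png 97 [-0.0209  0.0153]
side3.png 112 [-0.0351 -0.0313]
side3.png 119 [-0.0193 -0.0774]
top5.png 101 [ 0.0477 -0.075 ]
top5.png 98 [ 0.0475 -0.028 ]
top5.png 90 [0.0491 0.0193]
top5.png 104 [0.0475 0.0769]
side5.png 78 [0.0453 0.0744]
side5.png 87 [0.0456 0.0158]
side5.png 100 [ 0.0457 -0.0309]
side5.png 112 [ 0.0462 -0.0768]
```

Both cameras put all four dishes at x = 45–49 mm, against 47.5 for contact. Next is the keeper: over the top, then down behind it.

>>> jog_arm([
  [0,2,0],
  [0,3.5,0],
  [0,4,0],
  [0,4,0],
  [0,4,0],
  [0,4,0],
  [0,3,0],
  [0,1.6,0],
  [0,0,1],
  [0,0,2],
  [0,0,2],
  [0,0,2],
  [0,0,1.5],
  [0,0,0.7],
  [0,0,0],
  [0,0,0],
], hand=[0,0,0,0,0,0,0,0,0,0,0,0,0,0,0,0], turn=[0,0,0,0,0,0,0,0,0,0,0,0,0,0,0,0])

```text
clock: 19.1
ee_pos: [0.738, 0.0004, 0.0812]
orientation: [0.635, 0.773, 0.0, 0.0]
ft_force: [-0.2, 0.1, 0.2]
opening: 0.0
```

```bash
python3 -c "
from h import *
p=np.load('tray.npy');g=T(p,(.057,0,.055));st(g)"
```

```text
t 19.1 pos [7.38e-01 4.00e-04 8.12e-02] yaw y 11.23 z [ 0.001 -0.    -1.   ] F [-0.17  0.07  0.19] open 0.0
delta tool cm [ 0.02 -8.51  0.61]
```

>>> jog_arm([
  [0,-0.5,0.6],
  [0,-1,0],
  [0,-1,0],
  [0,-0.5,0],
  [0,-0.5,0],
  [0,-0.5,0],
  [0,-0.5,0],
  [0,-0.5,0],
  [0,-0.5,0],
  [0,-0.5,0],
  [0,-0.5,0],
  [0,-0.5,0],
  [0,-0.5,0],
  [0,-0.5,0],
  [0,-0.5,0],
  [0,0,0],
], hand=[0,0,0,0,0,0,0,0,0,0,0,0,0,0,0,0], turn=[0,0,0,0,0,0,0,0,0,0,0,0,0,0,0,0])

```text
clock: 20.7
ee_pos: [0.6534, -0.0161, 0.0744]
orientation: [0.635, 0.773, -0.0, -0.0]
ft_force: [-0.1, -0.5, -1.4]
opening: -0.0
```

```bash
python3 -c "
from h import *
p=np.load('tray.npy');g=T(p,(.057,0,.055));st(g)
s2=snap('side','side6.png')
b=cv2.resize(s2['pixels'][100:240,230:380],None,fx=4,fy=4)
cv2.imwrite('pics/c6.png',b[:,:,::-1])"
```

```text
t 20.7 pos [ 0.6534 -0.0161  0.0744] yaw y 11.22 z [-0.001  0.    -1.   ] F [-0.05 -0.54 -1.38] open -0.0
delta tool cm [-0.01  0.12 -0.06]
```

View pics/c6.png

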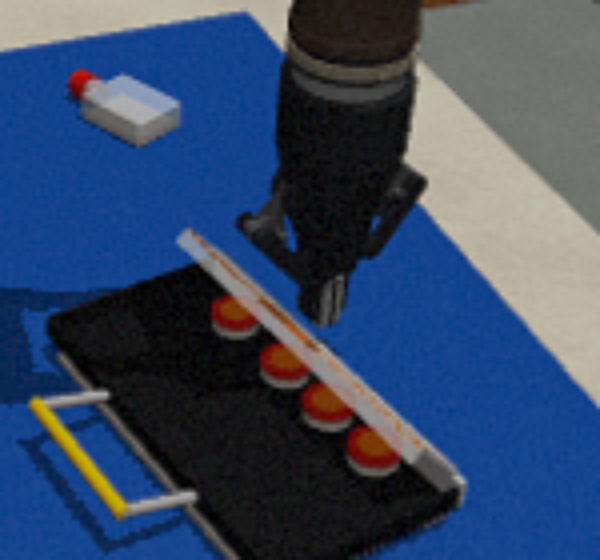

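The keeper is past upright and leaning over the row, but not shut yet at that moment. I'll push on a little.

>>> jog_arm([
  [0,-0.5,0],
  [0,-0.5,0],
  [0,-0.5,0],
  [0,-0.5,0],
  [0,-0.5,0],
  [0,0,0],
  [0,0,0],
  [0,0,0],
  [0,0,0],
], hand=[0,0,0,0,0,0,0,0,0], turn=[0,0,0,0,0,0,0,0,0])

```text
clock: 21.65
ee_pos: [0.6301, -0.0209, 0.0747]
orientation: [0.635, 0.773, 0.0, 0.0]
ft_force: [-0.3, -0.1, -0.5]
opening: 0.0
```

```bash
python3 -c "
from h import *
st()
s2=snap('side','side7.png')
b=cv2.resize(s2['pixels'][130:240,230:380],None,fx=5,fy=5)
cv2.imwrite('pics/c7.png',b[:,:,::-1])
p=np.load('tray.npy')
for k in(0,.3,.6,.9,1.2): print(k,[((proj(s2,T(p,(.067-.062*np.cos(k),y,.018+.062*np.sin(k))))-[230,130])*5).round() for y in(-.025,.025)])"
```

```text
t 21.65 pos [ 0.6301 -0.0209  0.0747] yaw y 11.23 z [ 0. -0. -1.] F [-0.28 -0.05 -0.54] open 0.0
0 [array([338., 361.]), array([282., 305.])]
0.3 [array([345., 332.]), array([288., 276.])]
0.6 [array([361., 301.]), array([303., 245.])]
0.9 [array([384., 271.]), array([325., 216.])]
1.2 [array([413., 246.]), array([353., 192.])]
```

View pics/c7.png

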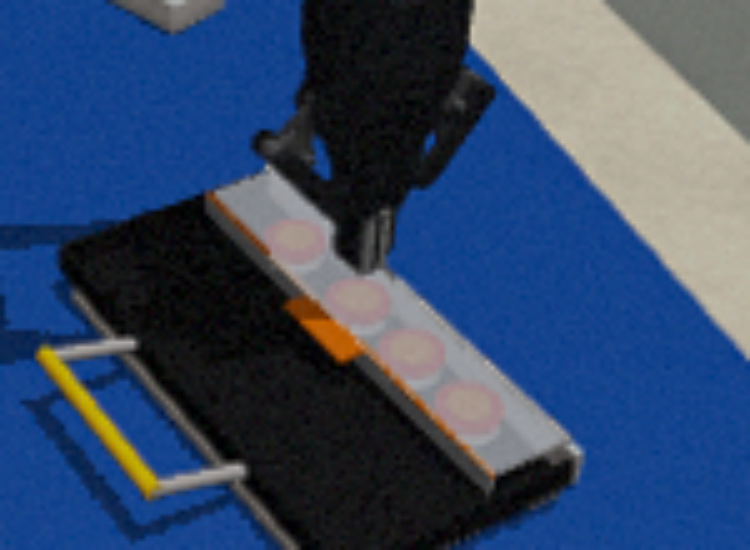

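The keeper is shut over all four dishes. The tab edge at crop (338,361) to (285,303) matches the prediction for angle 0. I'll lift clear and check again.

>>> jog_arm([
  [0,0,-1],
  [0,0,-2],
  [0,0,-3],
  [0,0,-3],
  [0,-2,-2],
  [0,-2,0],
  [0,0,0],
  [0,0,0],
], hand=[0,0,0,0,0,0,0,0], turn=[0,0,0,0,0,0,0,0])

```text
clock: 22.5
ee_pos: [0.5909, -0.0286, 0.1851]
orientation: [0.635, 0.773, 0.0, 0.0]
ft_force: [0.0, 0.1, -0.9]
opening: -0.0003
```

```bash
python3 -c "
from h import *
st()
s2=snap('side','side8.png')
b=cv2.resize(s2['pixels'][120:240,220:370],None,fx=5,fy=5)
cv2.imwrite('pics/c8.png',b[:,:,::-1])
p=np.load('tray.npy')
for y in(.0754,.0158,-.0305,-.077): print(((proj(s2,T(p,(.0475,y,.012)))-[220,120])*5).round())
print([((proj(s2,T(p,(.005,y,.018)))-[220,120])*5).round() for y in(-.025,.025)])"
```

```text
t 22.5 pos [ 0.5909 -0.0286  0.1851] yaw y 11.21 z [ 0.001  0.    -1.   ] F [ 0.03  0.11 -0.89] open -0.0003
[345. 285.]
[409. 346.]
[462. 398.]
[519. 453.]
[array([388., 411.]), array([332., 355.])]
```

View pics/c8.png

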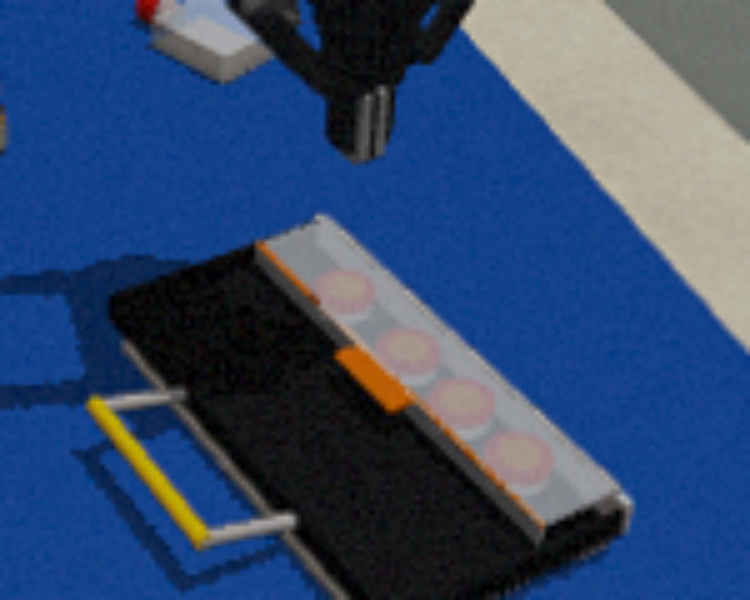

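The keeper is closed and the lids at (345,290), (408,350), (460,403) and (519,458) are within about 1 camera pixel of their against-the-fence predictions. The arm is clear, so I'll hand in.

```bash
python3 -c "
from h import *
print(r.close_job())"
```

```text
the job is handed in; nothing more can be done
None
```

The job is done and handed in at about 22.5 s on the robot clock, though no verdict is reported. I set the red dish in the tray's free end and tipped the tray to about 0.45 rad by its handle. I then lowered it under control until it lay flat, and closed the keeper from behind.

**Row along the fence:** with the tray flat again, both cameras put all four dishes at x of 45–49 mm (contact is 47.5, the limit 42.5), with y within ±77 mm. The two cameras differ by 2–3 mm, which is about the stated calibration error.

**Final picture:** the keeper tab is where angle 0 predicts. The dishes show through it within about 1 pixel of their contact positions, and the arm is clear.

**Not measured:** I did not re-measure the jar, flask and timer at the end; the arm's path kept clear of them. I judged tray tilt and keeper angle from the pictures and the tool position, as there was no direct joint reading.

No check failed.

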